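# Fetch the ring clamp from behind the tin

## Task

The wooden ring clamp lies on one of the two dark wooden trays, boxed in behind a tall tin. Move that tin aside, keeping it upright, and lay the ring clamp on the dark rubber pad; then stand the tin back upright on its round cork spot on the tray.

Things in the scene. Friction and masses are not known exactly. Their poses are not given: they have to be found in the camera images.
- tin_mid (a point): The tin to be moved: closed, plain metal, an upright cylinder 54 mm across and 120 mm tall, 0.2 to 0.45 kg, standing on the ring clamp's tray, about 14 mm in front of the clamp. The point is its centre, 60 mm above its underside; z is its axis. (A twin tin stands on the other tray before a hand file, beside a steel doming block: not needed.)
- clamp_mid (a point): The ring clamp: a straight wooden hand clamp with a brass band round its middle, 130 mm long (its y axis), 24 mm wide (x) and 24 mm high (z), about 0.07 kg, lying on the tray. The point is its centre, half-way up and half-way along. It is to be gripped across its width. Nothing higher than the tray's rail stands beside it but the tin.
- spot (a point): Centre of the tin's flush round cork spot, 72 mm across, on top of the fixed dark wooden tray that carries the ring clamp, 12 mm above the bench. The tray's x points from tin to clamp; it reaches from 45 mm before this point to 125 mm behind it and 90 mm to either side (y). A rail 14 mm high runs 115 to 123 mm behind the point. The clamp lies along y, about 53 mm behind it.
- pad_mid (a point): Centre of the top face of the fixed rubber pad on the bench, where the ring clamp is to be laid: 140 mm (x) by 170 mm (y), 4 mm thick. The bench 75 to 190 mm beyond this point (world x, away from the robot) and 60 mm to either side is clear: the tin can stand there meanwhile.
Things that resemble listed ones, but are neither listed nor needed, are in the scene too. Leave any red look-alike of the part that bears spot alone. Leave any blue or yellow look-alike of the part that bears tin_mid alone.

How it is judged:
By the outcome, as a careful person would: the job done as asked, in the order asked, and still so for the second after the job is handed in, with the robot touching nothing.
It also fails if it takes over 72 s, if anything falls off the work surface, if the arm or the gripper's body presses on something with over 40 N, if the wrist force passes 120 N, or if a joint passes its speed limit or range.

## Robot

A 6-joint arm with a two-finger parallel gripper is mounted at the origin on the work surface. World frame = base frame: x ahead of the robot, y to its left, z up, the work surface at z = 0. Lengths are in m, angles in rad, forces in N, time in s.
With the tool pointing down it reaches from about 0.325 to 0.775 m from the base axis. Payload 5.5 kg.
Tool frame: the origin (TCP) lies between the finger pads; the fingertips stand 8 mm ahead of it and the grasp point (between the pads) lies 11 mm behind it (tcp_to_tips is the distance from the TCP to the fingertips, in m); z points along the fingers, y is the line along which they close (so a half turn about z gives the same grasp; the last joint's range is limited). The gripper opens to 88 mm and grips with 3 to 60 N. Pads are 20 mm wide; open, the fingers measure 115 mm over their backs; the gripper's body (75 mm by 178 mm) begins 61 mm behind the grasp point.
Start: joints at [1.28, 0.091, 1.231, -0, 1.82, -0.057], TCP at [0.139, 0.584, 0.231] pointing down, gripper open.
Joint ranges: [-2.87, 2.87], [-0.86, 2.18], [0.17, 2.46], [-1.51, 4.65], [0.06, 2.69], [-2.65, 2.65]. Speed limits (rad/s): [2.57, 2.57, 3.01, 3.14, 3.14, 3.14].

## Interface

Orientations are given as a unit quaternion [w, x, y, z].
In Python, from bench import * gives the robot as it stands. Calls block until the motion is done:
- move_to(position, orientation): joint-space move of the TCP to a pose.
- move_l(position, speed=0.15, orientation=None): straight line of the TCP; orientation=None keeps the orientation; speed is the mean speed in m/s.
- movej(angles): joint-space move.
- gripper_open() and close(): open the fingers fully, or close them until they stop; the grip force is fixed at half the most.
- hold(seconds).
- inverse_kinematics(position, orientation): joint angles nearest the present ones, or None.
- state(): the state.
- get_image(name): name is "side" or "top"; returns a dict with "frame" (400x640x3 uint8, blue, green, red), "depth" (400x640 float32, m along the optical axis (not along the pixel's ray), 0 where there is no reading), "camera_matrix" (3x3 intrinsics, pixels), "k1" (the pictures are not rectified: a ray, as slopes to the right and down, at radius r is drawn at 1 + k1 r^2 times it, then the intrinsics apply), "view" (4x4, takes a point from world to camera coordinates). Camera axes: x right, y up, looking along -z (the intrinsics and any distortion apply to the point x, -y, -z); pixel columns grow to the right and rows downward; lengths in m; the calibration is good to about 2 mm. A picture is of the moment at which its call begins.
A pose or a line that the arm cannot do raises IKError and nothing moves.
- job_done(): hands the job in; it is judged then, once.
The state is a dict: "time": time; "joint_pos": joint angles; "dq": joint speeds; "joint_torque": joint torques, N m; "ee_pos": TCP position; "ee_rot": TCP orientation; "ft_force": force on the tool from outside, world axes, zero at the start; "moment": the same for the moment, N m; "finger_gap": finger opening in m; "finger_force": force on a finger pad.
Only numpy, scipy, OpenCV 4.12 (cv2) and the standard library are available. Lean on these libraries where they do the work, as an engineer would, in place of code of your own. Each camera call takes 0.05 s, during which the arm holds its last target. There are 200 camera calls.

## Working session

There is one attempt and no reset: what is moved stays moved. The work goes in short steps, each a Python script; the robot and the scene stay as the last script left them, time stands still between calls to the robot, and variables do not carry over. Pictures are saved under pics/ and viewed, at most 10 in all, crops included, and the job is handed in when it is done.

```bash
mkdir -p pics; cat > h.py <<'E'
from bench import *
import numpy as np, cv2
def grab():
    r={}
    for n in("top","side"):
        r[n]=get_image(n)
    return r
def world(im,u,v,z=None,d=None):
    """pixel -> world, by depth, or on plane z"""
    K=np.array(im["camera_matrix"]);k=im["k1"]
    q=np.array([(u-K[0,2])/K[0,0],(v-K[1,2])/K[1,1]]);s=q.copy()
    for _ in range(20): s=q/(1+k*(s@s))
    T=np.linalg.inv(np.array(im["view"]));ray=np.array([s[0],-s[1],-1.])
    if z is None:
        if d is None: d=im["depth"][int(round(v)),int(round(u))]
        return T[:3,:3]@(ray*d)+T[:3,3]
    w=T[:3,:3]@ray
    return T[:3,3]+w*(z-T[2,3])/w[2]
E
python3 - <<'E'
from h import *
import pickle
r=grab();pickle.dump(r,open("s0.pkl","wb"))
for n in r: cv2.imwrite(f"pics/{n}0.png",cv2.resize(r[n]["frame"],(800,500)))
print(state()); 
for n in r: print(np.round(np.linalg.inv(np.array(r[n]["view"])),3), r[n]["k1"])
E
```

```text
{'time': 0.1, 'joint_pos': array([ 1.28030506e+00,  9.18206047e-02,  1.23177971e+00,  1.62144489e-05,
        1.81981266e+00, -5.66716332e-02]), 'dq': array([ 0.00042717, -0.00075559, -0.00203734,  0.00274475, -0.00103564,
       -0.00032793]), 'joint_torque': array([ 2.71777644e-03, -4.47864926e+01, -4.07565343e+01,  7.00829574e-02,
        2.86228792e-02, -9.01433577e-05]), 'ee_pos': array([0.13892251, 0.58342911, 0.22958973]), 'ee_rot': array([-1.64935806e-04,  1.16641653e-01,  9.93173649e-01, -8.95126503e-04]), 'ft_force': array([ 0.0856367 , -0.77449278, -0.26245132]), 'moment': array([ 0.0226888 , -0.00339081, -0.04466933]), 'finger_force': 0.0, 'finger_gap': 0.08744856263257572}
[[ 0.023  0.984 -0.179  0.213]
 [-1.     0.026  0.012 -0.061]
 [ 0.017  0.178  0.984  1.492]
 [ 0.     0.     0.     1.   ]] -0.030877749031140312
[[-0.963  0.206 -0.173  0.306]
 [-0.269 -0.696  0.666  0.557]
 [ 0.017  0.688  0.725  0.737]
 [ 0.     0.     0.     1.   ]] 0.004254861282151181
```

View pics/top0.png

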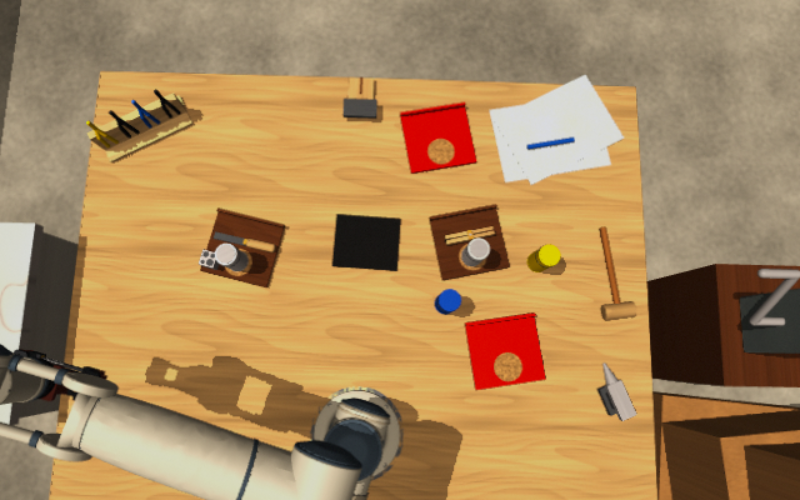

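View pics/side0.png

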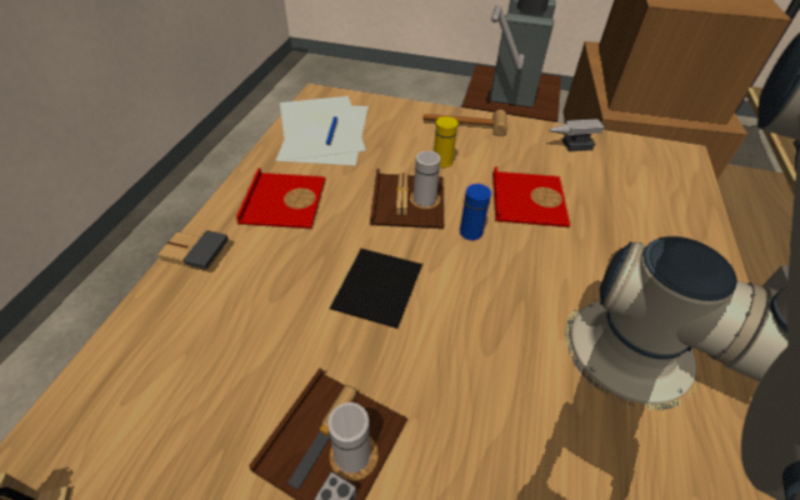

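The top view shows two tins on dark trays: at (478,250), with a wooden piece behind it at (470,236), and at (226,254), beside the doming block (207,259) and file. The blue tin (448,300), yellow tin (547,257) and red trays (438,138) and (506,350) are decoys. I choose the right tray and the tin at (478,250). The pad is at (367,242). Next is a close crop of the chosen tray.

```bash
python3 - <<'E'
from h import *
import pickle
r=pickle.load(open("s0.pkl","rb"))
t=r["top"]["frame"][155:230,335:415]; s=r["side"]["frame"][110:190,285:365]
a=cv2.resize(t,(400,375),interpolation=cv2.INTER_CUBIC); b=cv2.resize(s,(400,400),interpolation=cv2.INTER_CUBIC)
a=cv2.copyMakeBorder(a,0,25,0,0,cv2.BORDER_CONSTANT)
cv2.imwrite("pics/crop0.png",np.hstack([a,b]))
im=r["top"]
# tin top via depth height map; pad via dark mask
H,W=im["depth"].shape
P=np.array([[world(im,u,v) for u in range(W)] for v in range(H)])
np.save("P.npy",P)
m=(abs(P[...,2]-.132)<.008)
n,l,st,c=cv2.connectedComponentsWithStats(m.astype(np.uint8))
for i in range(1,n):
    if st[i,4]>60: print("tall",c[i],st[i,4],P[l==i].mean(0).round(4),np.ptp(P[l==i],0).round(3))
f=im["frame"].astype(int)
m=(f.max(2)<40);m[:, :250]=0;m[:,340:]=0;m[:160]=0;m[230:]=0
n,l,st,c=cv2.connectedComponentsWithStats(m.astype(np.uint8));i=1+st[1:,4].argmax()
cnt,_=cv2.findContours((l==i).astype(np.uint8),0,2)
rect=cv2.minAreaRect(cnt[0]);print("pad",rect);bx=cv2.boxPoints(rect)
w=np.array([world(im,*q,z=.004) for q in bx]);print(w.round(4),w.mean(0).round(4),np.linalg.norm(np.diff(w,axis=0),axis=1))
print(np.median(P[l==i],0))
E
```

```text
tall [ 12.11040146 223.97217153] 2192 [0.3462 0.8157 0.1353] [0.308 0.092 0.016]
tall [382.14229249 198.65217391] 253 [ 0.4501 -0.2796  0.1331] [0.053 0.052 0.014]
tall [180.62745098 202.94901961] 255 [0.4216 0.3204 0.1334] [0.054 0.054 0.015]
tall [  5.8373494  330.46385542] 166 [0.0407 0.7939 0.1343] [0.048 0.03  0.016]
pad ((292.83404541015625, 193.7683563232422), (50.864013671875, 40.6717529296875), 4.184916019439697)
[[ 0.4183  0.0778  0.004 ]
 [ 0.5534  0.0736  0.004 ]
 [ 0.5453 -0.094   0.004 ]
 [ 0.4103 -0.0872  0.004 ]] [ 0.4818 -0.0074  0.004 ] [0.13522481 0.16779607 0.1352154 ]
[ 0.48060452 -0.0082036   0.00472826]
```

View pics/crop0.png

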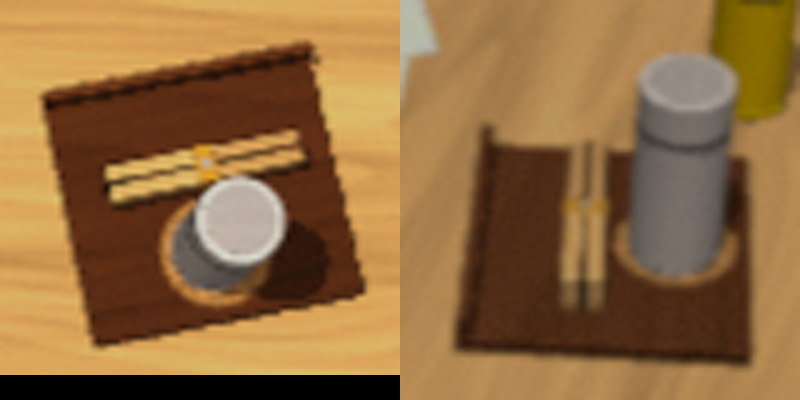

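The close crop confirms it: clamp with brass band at (205,162), tin top at (240,220), cork spot under the tin, and dark tray front corners at (95,346) and (365,292). In the side half the cork ellipse is visible at (675,248).

```bash
python3 - <<'E'
from h import *
import pickle
r=pickle.load(open("s0.pkl","rb"));im=r["top"];sd=r["side"]
T=lambda a,b,z:world(im,(a+.5)/5-.5+335,(b+.5)/5-.5+155,z)
S=lambda a,b,z:world(sd,(a-400+.5)/5-.5+285,(b+.5)/5-.5+110,z)
fl,fr=T(95,346,.012),T(365,292,.012)
d=(fr-fl)/np.linalg.norm(fr-fl);print("front",fl,fr,np.linalg.norm(fr-fl))
x=np.array([-d[1],d[0],0]) # ahead
print("yaw",np.arctan2(x[1],x[0]),"spot tray",(fl+fr)/2+x*.045)
print("rail top corners",T(43,97,.026),T(312,48,.026))
print("tin top",T(240,220,.132))
cl=[T(*q,.036) for q in((104,166),(297,131),(306,161),(112,197))];print(np.round(cl,4),np.mean(cl,0))
e=(cl[1]-cl[0]+cl[2]-cl[3])/2;print("clamp len",np.linalg.norm(e),"yaw",np.arctan2(e[0],-e[1]))
P=np.load("P.npy");box=P[170:200,350:400];m=(box[...,2]>.03)&(box[...,2]<.042);f=im["frame"][170:200,350:400];m&=f[...,2]>150
print("clamp depth mean",box[m].mean(0),m.sum())
# side view cork: left, right extremes at rows, tray corners, tin top
print("side cork l/r",S(612,243,.012),S(740,240,.012),"tin top",S(687,82,.132))
print("side tray front corners",S(748,158,.012),S(750,362,.012))
print("side clamp ends",S(590,143,.036),S(583,283,.036))
f=sd["frame"]
E
```

```text
front [ 0.3865501  -0.20652165  0.012     ] [ 0.42605235 -0.38195728  0.012     ] 0.17982793800499008
yaw 0.22147303022614725 spot tray [ 0.4502021  -0.28435445  0.012     ]
rail top corners [ 0.54693557 -0.16993319  0.026     ] [ 0.58460854 -0.34611376  0.026     ]
tin top [ 0.45047667 -0.28116767  0.132     ]
[[ 0.5002 -0.209   0.036 ]
 [ 0.5266 -0.3339  0.036 ]
 [ 0.507  -0.3396  0.036 ]
 [ 0.4801 -0.2143  0.036 ]] [ 0.50346608 -0.27420468  0.036     ]
clamp len 0.12786821262544865 yaw 0.20953993082144737
clamp depth mean [ 0.5028369  -0.27084231  0.03574121] 216
side cork l/r [ 0.49058734 -0.27333084  0.012     ] [ 0.41812959 -0.29799279  0.012     ] tin top [ 0.45432447 -0.2780477   0.132     ]
side tray front corners [ 0.4293716  -0.37666883  0.012     ] [ 0.39147859 -0.19708183  0.012     ]
side clamp ends [ 0.52052643 -0.33223097  0.036     ] [ 0.49151197 -0.20783374  0.036     ]
```

Target measurements, which agree between the two views and with the given sizes:
- Tin and spot: about (.452,-.281)
- Tray yaw: .215
- Clamp: about (.504,-.272)
- Pad: (.481,-.008)

I'm moving the tin now.

```bash
cat >> h.py <<'E'
def quat(th):
    """tool down, closing line at world angle th; nearest half-turn within range"""
    b=(th+np.pi/2)/2
    return np.array([0,np.cos(b),np.sin(b),0])
def best(p,th):
    c=[]
    for k in(-1,0,1):
        q=quat(th+k*np.pi);j=inverse_kinematics(p,q)
        if j is not None: c.append((abs(j[5]),tuple(q),j))
    return np.array(min(c,key=lambda t:t[0])[1])
YAW=.215; TIN=np.array([.452,-.281]); PAD=np.array([.481,-.008]); PARK=np.array([.635,-.008])
def P3(xy,z): return [float(xy[0]),float(xy[1]),z]
def say(s): 
    st=state();print(s,"t",round(st["time"],1),st["ee_pos"].round(4),"gap",round(st["finger_gap"],4),"F",round(st["finger_force"],1),st["ft_force"].round(1))
E
python3 - <<'E'
from h import *
q=best(P3(TIN,.2),YAW+np.pi/2); print(q)
move_to(P3(TIN,.2),q); say("above")
move_l(P3(TIN,.078),.12); say("down")
close(); say("closed")
move_l(P3(TIN,.19),.15); say("lifted")
q=best(P3(PARK,.19),np.pi/2);print(q)
move_l(P3(PARK,.19),.25,q); say("over")
move_l(P3(PARK,.068),.12); say("low")
move_l(P3(PARK,.0665),.02); say("set")
gripper_open(); hold(.2); say("open")
move_l(P3(PARK,.2),.2)
r=grab(); import pickle; pickle.dump(r,open("s1.pkl","wb"))
a=cv2.resize(r["top"]["frame"][140:240,250:430],(792,440),interpolation=cv2.INTER_CUBIC)
cv2.imwrite("pics/t1.png",a); say("end")
E
```

```text
[0.         0.99422744 0.10729307 0.        ]
above t 3.3 [ 0.4524 -0.2804  0.2   ] gap 0.0878 F 0.0 [ 0.2  0.8 -0.2]
down t 4.5 [ 0.4525 -0.2814  0.0791] gap 0.088 F 0.0 [ 0.2 -0.2 -0.3]
closed t 5.1 [ 0.4522 -0.2815  0.0783] gap 0.0537 F 29.9 [ 0.2 -2.3  0.5]
lifted t 6.0 [ 0.4515 -0.2806  0.1883] gap 0.0538 F 29.9 [-0.2 -0.3 -3.7]
[0. 1. 0. 0.]
over t 7.5 [ 0.6346 -0.0089  0.19  ] gap 0.0537 F 29.9 [ 0.6  0.1 -4.3]
low t 8.6 [ 0.6357 -0.008   0.0692] gap 0.0541 F 30.0 [-0.5 -0.9 -4.3]
set t 8.9 [ 0.6352 -0.008   0.0669] gap 0.0538 F 30.0 [-0.   0.1 -3.6]
open t 9.8 [ 0.635  -0.008   0.0665] gap 0.0879 F 0.0 [-0.   0.2 -0.2]
end t 10.7 [ 0.6342 -0.008   0.1974] gap 0.0873 F 0.0 [-0.3  0.2 -0.2]
```

View pics/t1.png

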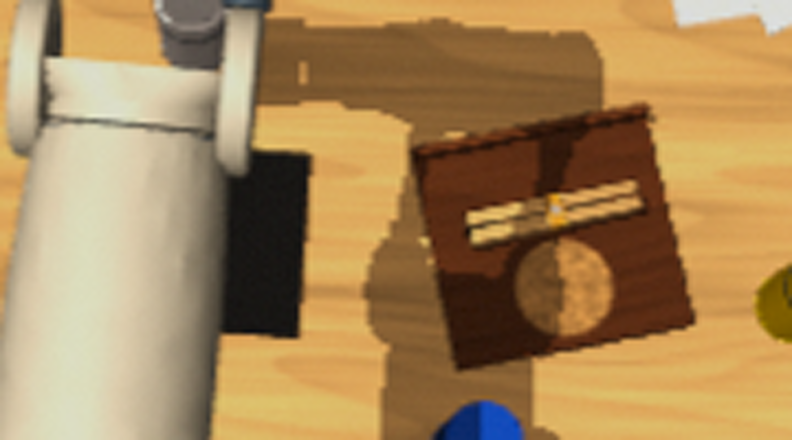

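The tin is moved and the spot is uncovered: cork circle x 514–615, y 237–339, centre (564.5,288). The clamp's brass band is at (556,210), undisturbed. I'll refine both points with the side view.

```bash
python3 - <<'E'
from h import *
import pickle
r=pickle.load(open("s1.pkl","rb"));im=r["top"]
T=lambda a,b,z:world(im,(a+.5)/4.4-.5+250,(b+.5)/4.4-.5+140,z)
print("spot",T(564.5,288,.012),T(514,288,.012),T(615,288,.012))
c=np.array([T(*q,.036) for q in((464,213),(636,180),(645,204),(472,237))]);print(c.round(4),c.mean(0))
s=r["side"]["frame"][100:190,280:370];cv2.imwrite("pics/s1.png",cv2.resize(s,(540,540),interpolation=cv2.INTER_CUBIC))
E
```

```text
spot [ 0.44968291 -0.28521823  0.012     ] [ 0.44873539 -0.24779859  0.012     ] [ 0.45063038 -0.32269304  0.012     ]
[[ 0.4995 -0.208   0.036 ]
 [ 0.5275 -0.3344  0.036 ]
 [ 0.5097 -0.3409  0.036 ]
 [ 0.4818 -0.2139  0.036 ]] [ 0.5046185  -0.27430922  0.036     ]
```

View pics/s1.png

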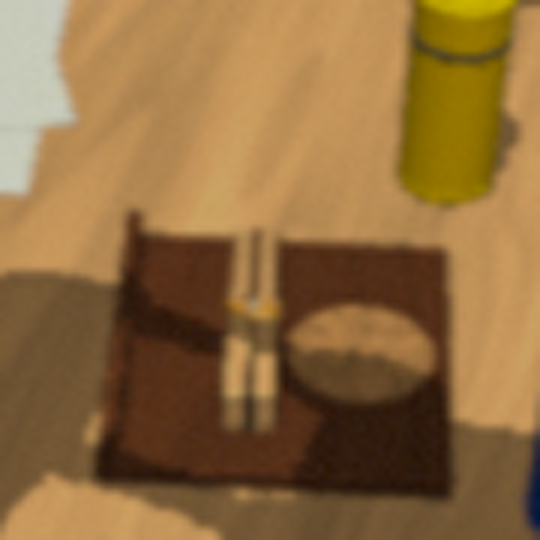

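The side view shows the cork ellipse centred at (361,354) and the brass band top at (253,306). I'll average the two views, then grasp the clamp and lay it on the pad.

```bash
python3 - <<'E'
from h import *
import pickle
r=pickle.load(open("s1.pkl","rb"));sd=r["side"]
S=lambda a,b,z:world(sd,(a+.5)/6-.5+280,(b+.5)/6-.5+100,z)
s1=S(361,354,.012);c1=S(253,306,.036);print("side spot",s1,"clamp",c1)
spot=(s1[:2]+np.array([.4497,-.2852]))/2
cl=(c1[:2]+np.array([.5046,-.2743]))/2
x=np.array([np.cos(YAW),np.sin(YAW)]);d=cl-spot
print("spot",spot,"clamp",cl,"d in tray",d@x,d@[-x[1],x[0]])
np.save("pts.npy",[spot,cl])
assert abs(d@x-.053)<.006 and abs(d@[-x[1],x[0]])<.012
g=cl-.005*x
q=best(P3(g,.15),YAW)
move_l(P3([.56,-.12],.2),.3); move_l(P3(g,.15),.25,q); say("above")
move_l(P3(g,.06),.12); move_l(P3(g,.025),.05); say("down")
close(); say("closed")
move_l(P3(g,.13),.12); say("lifted")
E
```

```text
side spot [ 0.45385901 -0.28256478  0.012     ] clamp [ 0.50776656 -0.27454698  0.036     ]
spot [ 0.4517795  -0.28388239] clamp [ 0.50618328 -0.27442349] d in tray 0.05516923773495311 -0.0023657810693251823
above t 13.2 [ 0.5016 -0.275   0.15  ] gap 0.0877 F 0.0 [-0.4  0.2  0.6]
down t 15.0 [ 0.5014 -0.2756  0.0252] gap 0.0876 F 0.0 [-0.7  0.4  0.4]
closed t 16.0 [ 0.5014 -0.2755  0.025 ] gap 0.0236 F 30.0 [ 0.9  0.3 -0.3]
lifted t 17.0 [ 0.5009 -0.2752  0.1288] gap 0.0234 F 30.0 [-0.1 -0.8 -1.5]
```

```bash
python3 - <<'E'
from h import *
import pickle
p=PAD-[.003,0]
q=best(P3(p,.13),-.04)
move_l(P3(p,.13),.22,q); say("over")
move_l(P3(p,.03),.12); move_l(P3(p,.0178),.03); say("low")
gripper_open(); hold(.2); say("open")
move_l(P3(p,.06),.08); move_l(P3(p,.2),.2)
# step aside to see
move_l(P3([.50,-.26],.2),.3)
r=grab(); pickle.dump(r,open("s2.pkl","wb")); say("aside")
a=cv2.resize(r["top"]["frame"][120:230,260:360],(500,550),interpolation=cv2.INTER_CUBIC)
cv2.imwrite("pics/t2.png",a)
E
```

```text
over t 18.4 [ 0.4779 -0.0085  0.1298] gap 0.0239 F 30.0 [-0.3 -0.8 -0.8]
low t 19.9 [ 0.4779 -0.008   0.0176] gap 0.0237 F 30.0 [-0.7 -0.1 -0.6]
open t 21.2 [ 0.478  -0.008   0.0178] gap 0.088 F 0.0 [ 0.1 -0.6  1. ]
aside t 23.8 [ 0.5002 -0.2584  0.2002] gap 0.0882 F 0.0 [-0.4  0.4  0.3]
```

View pics/t2.png

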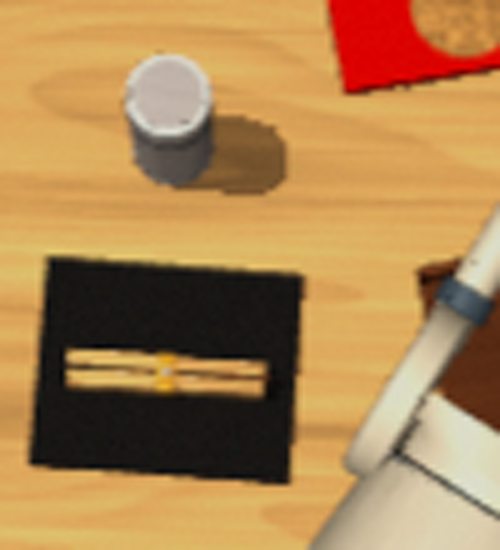

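The clamp lies wholly on the pad (band at (166,372), pad x 30–303, y 257–483), and the tin stands upright with its top at (168,96). I'll return the tin to its spot.

```bash
python3 - <<'E'
from h import *
import pickle
r=pickle.load(open("s2.pkl","rb"));im=r["top"]
t=world(im,(168.5)/5-.5+260,(96.5)/5-.5+120,.120)[:2]+[.002,.0013];print("tin",t)
spot=np.load("pts.npy")[0]
off=np.clip(t-PARK,-.004,.004); g=PARK+off*[1,0]
q=best(P3(g,.2),np.pi/2)
move_l(P3(g,.2),.28,q); move_l(P3(g,.0665),.12); say("down")
close(); say("closed")
move_l(P3(g,.19),.15)
q=best(P3(spot,.19),YAW+np.pi/2)
move_l(P3(spot,.19),.22,q); hold(.2); say("over")
move_l(P3(spot,.085),.12); move_l(P3(spot,.0788),.02); say("set")
gripper_open(); hold(.2); say("open")
move_l(P3(spot,.2),.15); move_l(P3([.5,0.0],.26),.3); say("away")
r=grab(); pickle.dump(r,open("s3.pkl","wb"))
a=cv2.resize(r["top"]["frame"][140:240,330:430],(400,400),interpolation=cv2.INTER_CUBIC)
b=cv2.resize(r["side"]["frame"][100:190,280:370],(400,400),interpolation=cv2.INTER_CUBIC)
cv2.imwrite("pics/t3.png",np.hstack([a,b]))
E
```

```text
tin [ 0.63465629 -0.00596974]
down t 26.9 [ 0.6353 -0.008   0.0678] gap 0.088 F 0.0 [ 1.  -0.4  0.4]
closed t 27.5 [ 0.6347 -0.0081  0.0666] gap 0.0534 F 30.0 [-0.5 -0.2  0.8]
over t 30.3 [ 0.4522 -0.2833  0.19  ] gap 0.0537 F 30.0 [-0.1  0.6 -4.9]
set t 31.8 [ 0.4517 -0.2838  0.0787] gap 0.0539 F 30.0 [ 0.1 -0.3 -3.8]
open t 32.7 [ 0.4518 -0.2839  0.0788] gap 0.0875 F 0.0 [ 1.3 -0.1  0.6]
away t 34.8 [ 0.4997 -0.0008  0.2594] gap 0.0877 F 0.0 [-0.4  0.2  0.3]
```

View pics/t3.png

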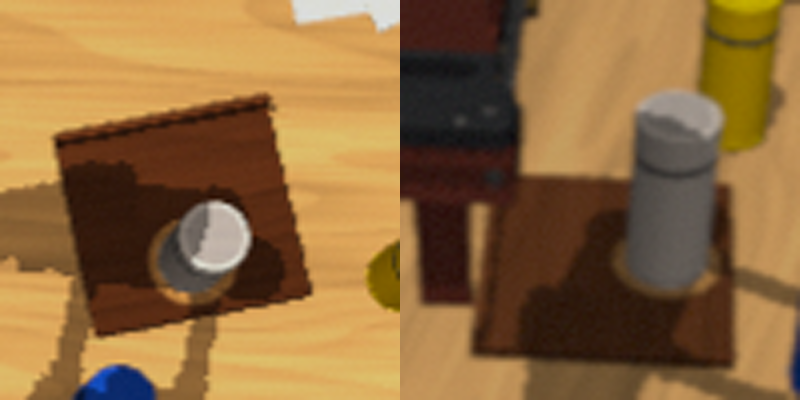

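The tin stands upright within its cork ring: in the side view the base spans 628–716 inside the cork's 612–724, about 2 mm off centre. The robot is clear, so I'm handing in.

```bash
python3 -c "
from h import *
print(job_done())"
```

```text
the job is handed in; nothing more can be done
None
```

The ring clamp lies on the rubber pad, the tin stands upright on its cork spot about 2 mm off centre, and I handed the job in at about 35 s of the 72 s limit (no verdict was returned).

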